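# Re-index the angle jig

### The arm

A 7-joint arm with a two-finger parallel gripper is mounted at the origin on a cart in front of the work surface, level with it; the furniture and walls round the work are solid. World frame = base frame: x ahead of the robot, y to its left, z up, the work surface at z = 0. Lengths are in mm, angles in rad, forces in N, time in s.
With the tool pointing down it reaches from about 425 to 1025 mm from the base axis. Payload 9.4 kg.
Tool frame: the origin (TCP) lies on the centre line of the jaws, within the pads' length; the fingertips stand 17 mm ahead of it and the grasp point (between the pads) lies 2 mm behind it; z points along the fingers, y is the line along which they close (so a half turn about z gives the same grasp; the last joint's range is limited). The gripper opens to 85 mm and grips with 20 to 120 N. Pads are 22 mm wide; open, the fingers measure 114 mm over their backs; the gripper's body (76 mm by 85 mm) begins 54 mm behind the grasp point. The pads swing forward as they close: fully open they stand 13 mm farther back than shut.
Start: joints at [-1.199, 0.599, -0.003, 1.599, 0.002, 0.943, -0.08], TCP at [314.569, 653.2, 248.275] pointing down, gripper open.
Joint ranges: [-2.57, 2.57], [-0.35, 1.97], [-1.29, 1.29], [0.11, 2.56], [-1.05, 4.19], [0.11, 1.86], [-2.63, 2.63]. Speed limits (rad/s): [2.22, 2.22, 3.01, 3.01, 3.14, 3.14, 3.14].

### API

Orientations are given as a unit quaternion [x, y, z, w].
In Python, from plant import manip, fingers, imaging gives the robot as it stands. Calls block until the motion is done:
- manip.reach(position, orientation): joint-space move of the TCP to a pose.
- manip.move_l(position, v=150, rot=None, max_force=None): straight line of the TCP; rot=None keeps the orientation; v is the mean speed in mm/s. With max_force (N) it stops when the force on the tool has changed by that much, and returns True; else False.
- manip.set_joints(angles): joint-space move.
- fingers.open_gripper() and fingers.clamp(squeeze=None): open the fingers fully, or close them until they stop; squeeze is the grip in N (None keeps the last).
- manip.dwell(seconds).
- manip.ik(position, orientation): joint angles nearest the present ones, or None.
- manip.read_state(): the state.
- imaging.grab_frame(name): name is "scene" or "top"; returns (picture, depth): 400x640x3 uint8, red, green, blue; 400x640 float32, mm along the optical axis (not along the pixel's ray), 0 where there is no reading.
- imaging.camera_info(name): a dict with "vertical_fov" (degrees; the focal length in pixels is half the picture's height over the tangent of half this angle, whatever the lens; pixels are square), "cx", "cy" (the principal point, pixels), "k1" (the pictures are not rectified: a ray, as slopes to the right and down, at radius r is drawn at 1 + k1 r^2 times it, then the intrinsics apply), "world_from_camera" (4x4, takes a point from camera to world coordinates). Camera axes: x right, y up, looking along -z (the intrinsics and any distortion apply to the point x, -y, -z); pixel columns grow to the right and rows downward; lengths in mm; the calibration is good to about 2 mm. A picture is of the moment at which its call begins. camera_info takes no time and is no camera call.
A pose or a line that the arm cannot do raises manip.IKError and nothing moves.
- manip.close_job(): hands the job in; it is judged then, once.
The state is a dict: "time": time; "joints": joint angles; "dq": joint speeds; "tau": joint torques, N m; "ee_pos": TCP position; "ee_rot": TCP orientation; "ft_force": force on the tool from outside, world axes, zero at the start; "wrist_torque": the same for the moment, N m; "finger_gap": finger opening in mm; "finger_force": force on a finger pad.
Only numpy, scipy, OpenCV 4.12 (cv2) and the standard library are available. Lean on these libraries where they do the work, as an engineer would, in place of code of your own. Each camera call takes 0.05 s, during which the arm holds its last target. There are 200 camera calls.

### The job

The swing arm of the blue angle jig is pinned square, in the middle hole; set it one hole over, to the side of the jig where the round steel pipe offcut stands, ready to tack the pipe at that angle. Gently hook a fingertip under the red pull ring without pinching it, lift the spring pin, swing the arm to the next hole and no farther, then let the pin snap fully home and come away. Pick nothing up and leave the things lying around where they are.

Things in the scene. Friction and masses are not known exactly. Their poses are not given: they have to be found in the camera images.
- jig: Fixed angle jig: steel plate 275 x 250 mm, top 32 mm above the table, blue rail 42 mm high along its back. Origin: on the arm's pivot axis, at table height; x points away from the robot along the arm's square line, y to the robot's left, z up. Five 12.5 mm holes lie 170 mm from the pivot on the near side, 15 degrees (44 mm) apart, the middle one on the line -x.
- swing_arm (a joint): Blue flat bar 40 mm wide, 218 mm long, from the pivot towards the robot, top 42.5 mm above the table; on it a fence 22 mm high, 30 to 105 mm from the pivot. About 1 N at the ring swings it. In rad: 0 = square (middle hole), growing as its near end goes to the robot's left (jig +y); holes at 0, +-0.262, +-0.524; play when pinned about 0.008.
- index_pin (a joint): Upright spring pin, 10 mm thick, round nose, 170 mm from the pivot. In m: 0 = fully down, 10 mm deep in a hole; slides up to a stop at 0.018 against a spring (5 N down, 9 N at the stop). Over 0.010 it clears the plate; let go between holes it rides on the plate (about 0.010) and drops by itself into a hole that it meets within about 2 mm.
- pull_ring: Red ring fixed rigidly on the pin: 48 mm inside, wire 6 mm. Origin: centre of its opening, 102 mm above the table (pin down), 151 mm from the pivot. Its top leans 45 degrees towards the pivot: z in its plane, up; x square to it, through it from the robot's side and 45 degrees down. Behind it is free down to 65 mm. Fingers tilted 25 to 45 degrees from the robot's side can hook it.
- pipe: Grey round steel pipe offcut, 42 mm across, 85 mm high, standing loose on end on the table to the left or right of the jig. Origin: centre of its underside. Its side of the jig (sign of its y in the jig's frame) is the side to swing to.
- masking_tape: Roll of yellowish masking tape, 100 mm across, 25 mm high, lying loose on the other side of the jig. Origin: centre of its underside.
- reel: White plastic line reel, 46 mm across, 33 mm high, standing loose on the plywood strip to the right. Origin: centre of its underside.
- pencil: Red carpenter's pencil, 166 mm long, lying loose on the plywood strip to the left. Origin: centre of its underside.

How it is judged:
By the outcome, as a careful person would: the job done as asked, in the order asked, and still so for the second after the job is handed in, with the robot touching nothing.
It also fails if it takes over 45 s, if anything falls off the work surface, if the arm or the gripper's body presses on something with over 40 N, if the wrist force passes 120 N, or if a joint passes its speed limit or range.

## Working session

There is one attempt and no reset: what is moved stays moved. The work goes in short steps, each a Python script; the robot and the scene stay as the last script left them, time stands still between calls to the robot, and variables do not carry over. Pictures are saved under pics/ and viewed, at most 10 in all, crops included, and the job is handed in when it is done.

```bash
mkdir -p pics
cat > h.py <<'E'
import numpy as np, cv2
from plant import manip, fingers, imaging
def shot(n,f):
    a,d=imaging.grab_frame(n); cv2.imwrite(f'pics/{f}.png',a[:,:,::-1]); np.savez(f'pics/{f}.npz',a=a,d=d); return a,d
def cloud(n,d):
    c=imaging.camera_info(n); f=200/np.tan(np.radians(c['vertical_fov']/2))
    K=np.array([[f,0,c['cx']],[0,f,c['cy']],[0,0,1]]); v,u=np.mgrid[:400,:640]
    p=cv2.undistortPoints(np.stack([u,v],-1).reshape(-1,1,2).astype(np.float64),K,np.array([c['k1'],0,0,0.])).reshape(400,640,2)
    P=np.stack([p[...,0]*d,-p[...,1]*d,-d,np.ones_like(d)],-1)
    return (P@np.array(c['world_from_camera']).T)[...,:3]
E
python3 - <<'E'
from h import *
for n in('scene','top'):
    shot(n,n); c=imaging.camera_info(n); print(n,c)
print(manip.read_state())
E
```

```text
scene {'vertical_fov': 48.24073698161227, 'cx': 318.21318508879966, 'cy': 197.6127193750697, 'k1': -0.08680501731840685, 'world_from_camera': array([[ 8.06370750e-01,  4.32505302e-01, -4.03367546e-01,
         1.59726617e+02],
       [-5.91222920e-01,  6.06691771e-01, -5.31394913e-01,
        -6.25334775e+02],
       [ 1.48886533e-02,  6.66981453e-01,  7.44925546e-01,
         9.67530086e+02],
       [ 0.00000000e+00,  0.00000000e+00,  0.00000000e+00,
         1.00000000e+00]])}
top {'vertical_fov': 43.31571285000509, 'cx': 317.1907288773034, 'cy': 202.14969630074785, 'k1': 0.03560918576164308, 'world_from_camera': array([[-2.87531232e-02,  9.89262618e-01, -1.43292462e-01,
         4.13674177e+02],
       [-9.99586032e-01, -2.83111039e-02,  5.12311346e-03,
         8.93047535e+00],
       [ 1.01133686e-03,  1.43380449e-01,  9.89667128e-01,
         1.60060722e+03],
       [ 0.00000000e+00,  0.00000000e+00,  0.00000000e+00,
         1.00000000e+00]])}
{'time': 0.1, 'joints': array([-1.19870634,  0.60005131, -0.00249912,  1.60004787,  0.00179671,
        0.94289897, -0.07978684]), 'dq': array([ 0.00113452, -0.00265143,  0.00032257, -0.00216596,  0.00203547,
        0.00106947,  0.00122665]), 'tau': array([ 5.99731022e-03, -7.77990746e+01,  1.57040935e+00, -2.58621937e+01,
        1.26538257e-02,  5.58418105e-03, -3.07523828e-05]), 'ee_pos': array([314.42159998, 652.8333702 , 247.50017944]), 'ee_rot': array([ 2.22500334e-01,  9.74932361e-01, -6.97314232e-04, -8.06592290e-05]), 'ft_force': array([-0.12706222, -0.10540012, -0.34552273]), 'wrist_torque': array([ 0.03948721, -0.00645631,  0.04575722]), 'finger_force': 0.0, 'finger_gap': 85.49665483709367}
```

View pics/scene.png

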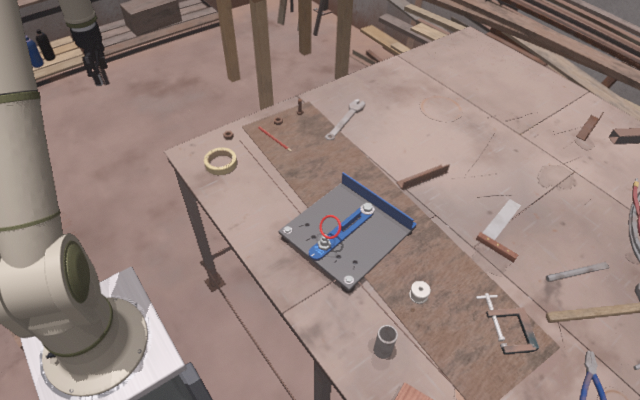

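View pics/top.png

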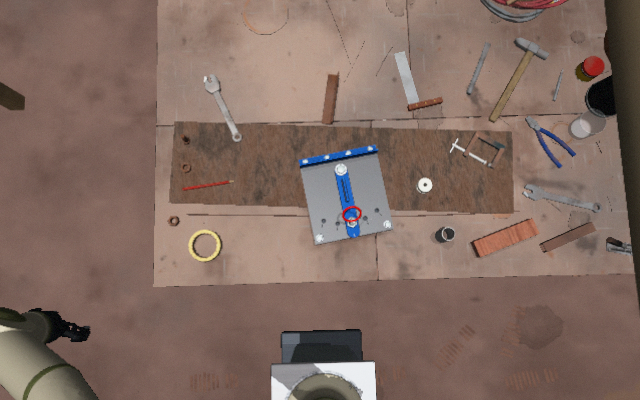

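The top view shows the pipe at (445,235), to the right of the jig, so the target is −0.262 rad. The ring is at (352,214), the pivot at (341,170) and the tape on the left at (205,246).

Run:
```python
from h import *
for n in('top','scene'):
    z=np.load(f'pics/{n}.npz'); a=z['a'].astype(int); d=z['d']; P=cloud(n,d)
    r,g,b=a[...,0],a[...,1],a[...,2]
    box=(P[...,0]>350)&(P[...,0]<800)&(abs(P[...,1])<250)&(d>0)
    blue=(b>r+40)&(b>g+25)&box; red=(r>g+70)&(r>b+70)&box&(P[...,2]>60)
    Q=P[blue]; arm=Q[(Q[:,2]>36)&(Q[:,2]<48)]; rail=Q[Q[:,2]>60]
    print(n,'blue z pct',np.percentile(Q[:,2],[5,25,50,75,95]).round())
    for nm,q in(('arm',arm),('rail',rail)):
        if len(q)>5:
            c=q.mean(0); u,s,v=np.linalg.svd((q-c)[:,:2]); dr=v[0]*np.sign(v[0][0] if nm=='arm' else v[0][1]); t=(q-c)[:,:2]@dr
            print(nm,len(q),c.round(1),'ang',np.arctan2(dr[1],dr[0]).round(4),'t',t.min().round(1),t.max().round(1), 'w',np.ptp((q-c)[:,:2]@[-dr[1],dr[0]]).round(1))
    q=P[red]; print('red',len(q))
    c=q.mean(0); u,s,v=np.linalg.svd(q-c); print(c.round(1),'n',v[2].round(3),s.round(1), q.min(0).round(1),q.max(0).round(1), 'mid',((q.min(0)+q.max(0))/2).round(1))
    # plate
    pl=box&(P[...,2]>28)&(P[...,2]<37)&(abs(r-b)<25); q=P[pl]
    print('plate z',np.median(q[:,2]).round(1), cv2.minAreaRect(q[:,:2].astype(np.float32)))
    # pivot bolt (bright)
    bb=np.linalg.norm(P[...,:2]-P[blue].mean(0)[:2],axis=-1)<150
    m=bb&(r>170)&(g>170)&(b>170)&(P[...,2]>36)
    k,l,st,ce=cv2.connectedComponentsWithStats(m.astype(np.uint8))
    for i in range(1,k):
        if st[i,4]>5: print('bright',st[i,4],ce[i].round(),P[l==i].mean(0).round(1))
for n,c0,s in(('top',(350,195),55),('scene',(345,232),60)):
    im=cv2.imread(f'pics/{n}.png'); x,y=c0; cv2.imwrite(f'pics/{n}_c.png',cv2.resize(im[y-s:y+s,x-s:x+s],(590,590),interpolation=2))
```

```text
top blue z pct [31. 38. 41. 46. 73.]
arm 650 [652.3 -86.4  41.3] ang 0.2762 t -127.5 158.3 w 205.5
rail 165 [749.9 -72.5  70.5] ang 1.7119 t -122.1 122.3 w 211.1
red 87
[592.6 -99.8 102.7] n [-0.724 -0.149  0.673] [187.2 170.9  32.6] [ 572.5 -129.7   63.4] [613.8 -71.6 127.5] mid [ 593.2 -100.7   95.4]
plate z 31.5 ((659.105712890625, -90.42152404785156), (267.9898376464844, 250.02659606933594), 9.712634086608887)
bright 13 [348. 153.] [ 794.8 -101.5   42.6]
bright 10 [326. 157.] [783.4 -32.8  42.8]
bright 12 [305. 161.] [771.5  36.2  42.7]
bright 96 [341. 169.] [740.5 -76.3  50.9]
bright 13 [352. 225.] [ 564.1 -103.1   54.6]
scene blue z pct [38. 41. 42. 62. 74.]
arm 578 [ 624.3 -101.    41.4] ang 0.134 t -94.5 159.0 w 143.6
rail 222 [753.6 -77.3  69.7] ang 1.7621 t -121.3 125.7 w 145.4
red 130
[ 595.5 -100.3  103.2] n [-0.704 -0.11   0.701] [224.6 209.6  19.8] [ 574.5 -129.6   79.7] [617.  -71.8 124.2] mid [ 595.7 -100.7  101.9]
plate z 31.0 ((655.68359375, -91.40931701660156), (252.18370056152344, 252.85043334960938), 9.666352272033691)
bright 92 [367. 208.] [741.7 -78.6  51.4]
bright 9 [323. 241.] [ 571.3 -107.3   67.8]
bright 20 [322. 246.] [ 568.7 -108.4   51.5]
bright 9 [349. 276.] [ 572.1 -212.3   38.3]
```

View pics/scene_c.png

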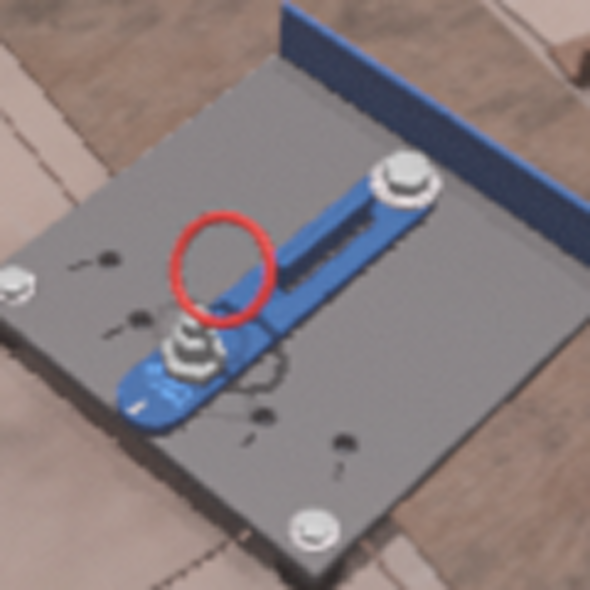

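View pics/top_c.png

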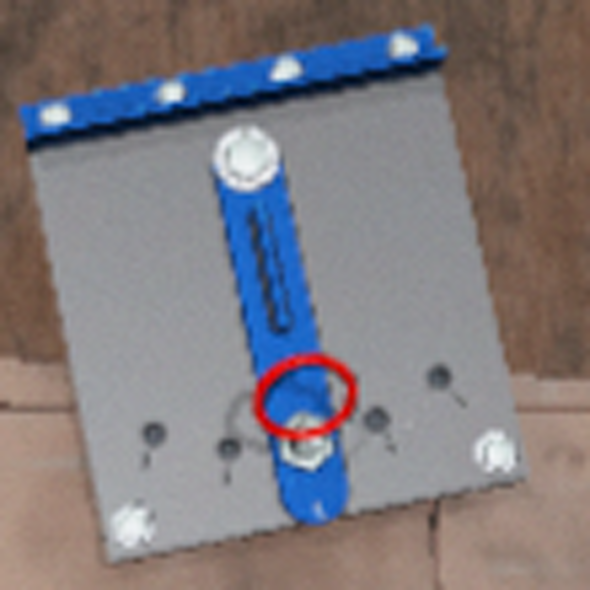

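The pin is down in the middle hole, and the ring is centred near (593.5, −101.5, 102). The next hole on the pipe side is clear. I'll check IK for a closed-finger hook along the ring's axis and then pre-position.

```bash
cat >> h.py <<'E'
from scipy.spatial.transform import Rotation as R
PIV=np.array([741.5,-77.0,0]); PSI=0.165; C=np.array([593.5,-101.5,102.])
def ori(yaw=0,t=45,s=1):
    a=PSI+yaw; t=np.radians(t); f=np.array([np.cos(a),np.sin(a),0])
    z=f*np.sin(t)+[0,0,-np.cos(t)]; y=s*np.array([-f[1],f[0],0]); return R.from_matrix(np.stack([np.cross(y,z),y,z],1)).as_quat(), z
def rotp(p,yaw): return PIV+R.from_rotvec([0,0,yaw]).apply(np.asarray(p)-PIV)
E
python3 - <<'E'
from h import *
for t in(45,40,35):
  for s in(1,-1):
    for yaw in(0,.28):
      q,z=ori(yaw,t,s); c=rotp(C,yaw)
      for k in(-130,-60,5):
        for dz in (0,30):
          j=manip.ik(c+k*z+[0,0,dz],q)
          if dz==0 or j is None: print(t,s,yaw,k,dz,None if j is None else np.round(j,2))
E
```

```text
45 1 0 -130 0 None
45 1 0 -130 30 None
45 1 0 -60 0 [ 0.95  0.87 -1.1   2.51  2.59  0.78 -0.47]
45 1 0 5 0 [ 0.9   1.01 -1.1   2.44  2.56  0.86 -0.37]
45 1 0.28 -130 0 [ 1.3   0.76 -1.09  2.35  2.9   0.14 -0.35]
45 1 0.28 -60 0 [ 1.18  0.9  -1.09  2.32  2.63  0.3  -0.07]
45 1 0.28 5 0 [ 1.09  1.03 -1.09  2.28  2.55  0.41  0.04]
45 -1 0 -130 0 None
45 -1 0 -130 30 None
45 -1 0 -60 0 [ 0.86  0.78 -0.92  2.52  2.78  0.73  2.45]
45 -1 0 5 0 [ 0.81  0.92 -0.92  2.44  2.73  0.8   2.55]
45 -1 0.28 -130 0 [ 1.21  0.69 -0.94  2.35  3.69  0.18  1.99]
45 -1 0.28 -60 0 [ 1.09  0.81 -0.92  2.33  3.15  0.27  2.52]
45 -1 0.28 5 0 [ 0.9   0.86 -0.74  2.29  3.34  0.38  2.31]
40 1 0 -130 0 [ 1.03  0.61 -1.09  2.5   2.48  0.48 -0.47]
40 1 0 -60 0 [ 0.94  0.8  -1.09  2.46  2.42  0.66 -0.36]
40 1 0 5 0 [ 0.89  0.96 -1.1   2.39  2.41  0.77 -0.28]
40 1 0.28 -130 0 [ 1.27  0.72 -1.13  2.3   1.85  0.13  0.62]
40 1 0.28 -60 0 [ 1.13  0.84 -1.07  2.29  2.27  0.26  0.22]
40 1 0.28 5 0 [ 1.05  0.98 -1.08  2.25  2.29  0.39  0.23]
40 -1 0 -130 0 [ 0.93  0.54 -0.91  2.5   2.74  0.43  2.41]
40 -1 0 -60 0 [ 0.84  0.7
[... 274 characters left out ...]
1 0 -130 0 [ 1.    0.57 -1.07  2.42  2.15  0.37 -0.19]
35 1 0 -60 0 [ 0.92  0.76 -1.09  2.39  2.19  0.56 -0.19]
35 1 0 5 0 [ 0.87  0.93 -1.09  2.35  2.22  0.7  -0.15]
35 1 0.28 -130 0 [ 1.23  0.69 -1.15  2.25  1.25  0.22  1.17]
35 1 0.28 -60 0 [ 0.99  0.72 -0.88  2.25  2.21  0.13  0.2 ]
35 1 0.28 5 0 [ 1.02  0.95 -1.08  2.22  2.01  0.39  0.46]
35 -1 0 -130 0 [ 0.78  0.45 -0.73  2.43  2.76  0.24  2.33]
35 -1 0 -60 0 [ 0.71  0.62 -0.73  2.41  2.64  0.4   2.46]
35 -1 0 5 0 [ 0.67  0.76 -0.73  2.36  2.61  0.51  2.53]
35 -1 0.28 -130 0 [ 1.23  0.69 -1.15  2.25  1.25  0.22 -1.98]
35 -1 0.28 -60 0 [ 1.08  0.8  -1.06  2.25  1.83  0.25 -2.54]
35 -1 0.28 5 0 [ 0.72  0.74 -0.56  2.24  3.45  0.2   2.06]
```

```bash
cat > fk.py <<'E'
import numpy as np, itertools, json
from scipy.spatial.transform import Rotation as R
def chain(q,p,sg):
    # p: h0,a1, L1, e1, L2, e2, e3?, Lt ; returns points and R
    rs=[R.from_rotvec(v) for v in ([0,0,sg[0]*q[0]],[0,sg[1]*q[1],0],[0,0,sg[2]*q[2]],[0,sg[3]*q[3],0],[0,0,sg[4]*q[4]],[0,sg[5]*q[5],0],[0,0,sg[6]*q[6]])]
    T=rs[0]; x=T.apply([p[1],0,p[0]]); pts=[x]
    T=T*rs[1]*rs[2]; x=x+T.apply([p[3],0,p[2]]); pts.append(x)
    T=T*rs[3]*rs[4]; x=x+T.apply([p[5],0,p[4]]); pts.append(x)
    T=T*rs[5]; x=x+T.apply([p[6],0,0]); T=T*rs[6]; x=x+T.apply([0,0,p[7]]); pts.append(x)
    return np.array(pts),T
E
cat > fit.py <<'E'
from h import *; from fk import *; from scipy.optimize import least_squares
s=manip.read_state(); D=[(s['joints'],s['ee_pos'],s['ee_rot'])]
for t in(45,40,35,10,25):
  for sg in(1,-1):
    for yaw in(0,.28):
      q,z=ori(yaw,t,sg); c=rotp(C,yaw)
      for k in(-100,-60,5):
        j=manip.ik(c+k*z,q)
        if j is not None: D.append((np.array(j),c+k*z,q))
print(len(D)); best=[]
for sg in itertools.product((1,-1),repeat=7):
    if sg[1]<0: continue
    # orientation error with free constant tool rotation about z, and base yaw
    Rs=[chain(d[0],np.zeros(8),sg)[1] for d in D]
    rel=[r.inv()*R.from_quat(d[2]) for r,d in zip(Rs,D)]
    m=R.concatenate(rel).mean(); e=np.mean([(m.inv()*r).magnitude() for r in rel]); best.append((e,sg,m))
best.sort(key=lambda b:b[0])
for b in best[:3]: print(b[0],b[1],b[2].as_rotvec())
sg=best[0][1]
f=lambda p:np.concatenate([chain(d[0],p,sg)[0][-1]-d[1] for d in D])
r=least_squares(f,[330,0,350,0,350,0,0,200]); print(r.x.round(1),np.abs(r.fun).max())
json.dump(dict(p=list(r.x),sg=sg,m=list(best[0][2].as_quat())),open('fk.json','w'))
E
python3 fit.py
```

```text
59
1.9863041612393765e-12 (-1, 1, -1, 1, -1, 1, -1) [-6.38893141e-13  7.11279613e-13  1.57079633e+00]
0.4267846116611857 (1, 1, 1, 1, 1, 1, 1) [ 3.18754583e-05 -3.18754568e-05 -2.07523832e+00]
0.6153740988103299 (-1, 1, -1, 1, 1, 1, 1) [ 0.24886325 -0.24886325 -2.87133313]
[202.7  26.7 606.9  48.3 378.6  -6.4   5.1 228.3] 59.32879741111166
```

```bash
cat > fk.py <<'E'
import numpy as np, json
from scipy.spatial.transform import Rotation as R
SG=(-1,1,-1,1,-1,1,-1); AX=np.eye(3)[[2,1,2,1,2,1,2]]; M=R.from_rotvec([0,0,np.pi/2])
def rots(q):
    T=R.identity(); out=[T]
    for s,a,x in zip(SG,AX,q): T=T*R.from_rotvec(s*a*x); out.append(T)
    return out
def fk(q,P):
    T=rots(q); x=np.cumsum([t.apply(o) for t,o in zip(T,P)],0); return x,T[-1]*M
E
sed -n '1,/print(len/p' fit.py | sed 's/; best.*//' > fit2.py
cat >> fit2.py <<'E'
A=np.concatenate([np.concatenate([t.as_matrix() for t in rots(d[0])],1) for d in D]); b=np.concatenate([d[1] for d in D])
x,_,rk,_=np.linalg.lstsq(A,b,rcond=1e-9); print(rk,x.reshape(8,3).round(1),abs(A@x-b).max()); np.save('P.npy',x.reshape(8,3))
E
python3 fit2.py
```

```text
59
17 [[-0.000e+00  0.000e+00  1.418e+02]
 [ 0.000e+00 -1.490e+01  1.418e+02]
 [-0.000e+00 -1.490e+01  3.235e+02]
 [-0.000e+00 -1.320e+01  3.235e+02]
 [-0.000e+00 -1.320e+01  2.211e+02]
 [-0.000e+00 -2.000e-01  2.211e+02]
 [ 0.000e+00 -2.000e-01  1.548e+02]
 [ 0.000e+00  0.000e+00  1.548e+02]] 1.675158500802354e-08
```

```bash
cat > opt.py <<'E'
from h import *; from fk import *; from scipy.optimize import least_squares
P=np.load('P.npy'); LO=np.array([-2.57,-.35,-1.29,.11,-1.05,.11,-2.63]); HI=np.array([2.57,1.97,1.29,2.56,4.19,1.86,2.63])
def solve(pos,quat,q0,w=.05,ref=None):
    ref=q0 if ref is None else ref
    def f(q):
        x,T=fk(q,P); return np.r_[(x[-1]-pos)/10,(R.from_quat(quat)*T.inv()).as_rotvec()*30,w*np.maximum(0,LO+.2-q)*20,w*np.maximum(0,q-HI+.2)*20,w*.1*(q-ref)]
    r=least_squares(f,np.clip(q0,LO+.01,HI-.01),bounds=(LO,HI)); x,T=fk(r.x,P)
    return r.x,np.linalg.norm(x[-1]-pos)+100*(R.from_quat(quat)*T.inv()).magnitude(),x,np.min(np.r_[r.x-LO,HI-r.x])
if __name__=='__main__':
  for t in(45,42,38):
   for s in(1,-1):
    for f in(1,.5):
      for j3 in(-.8,-.4,0,.4,.8):
        q0=np.array([.17-j3,.9,j3,2.3,3.1,.8,0 if s>0 else 2.]); out=[]
        seq=[]
        for yaw,k,dz in((0,-110,0),(0,-50,0),(0,5,0),(0,5,30),(.13,5,30),(.28,5,30),(.28,5,0),(.28,-60,0),(.28,-110,0)):
            qq,z=ori(yaw*f,t,s); q0,e,x,m=solve(rotp(C,yaw)+k*z+[0,0,dz],qq,q0); out.append((e,m)); seq.append(q0)
        o=np.array(out); print(t,s,f,j3,'err',o[:,0].max().round(2),'margin',o[:,1].min().round(2),seq[0].round(2),seq[5].round(2))
E
python3 opt.py | awk '$6<0.5' | sort -k8 -nr | head -14
```

```text
38 1 1 0.8 err 0.03 margin 0.1 [ 1.    0.65 -1.09  2.46  2.34  0.49 -0.34] [ 1.03  0.88 -1.06  2.23  2.12  0.31  0.33]
38 1 1 0.4 err 0.03 margin 0.1 [ 1.    0.65 -1.09  2.46  2.34  0.49 -0.34] [ 1.03  0.88 -1.06  2.23  2.12  0.31  0.33]
38 1 1 0 err 0.03 margin 0.1 [ 1.    0.65 -1.09  2.46  2.34  0.49 -0.34] [ 1.03  0.88 -1.06  2.23  2.12  0.31  0.33]
38 1 1 -0.8 err 0.03 margin 0.1 [ 1.    0.65 -1.09  2.46  2.34  0.49 -0.34] [ 1.03  0.88 -1.06  2.23  2.12  0.31  0.33]
38 1 1 -0.4 err 0.03 margin 0.1 [ 1.    0.65 -1.09  2.46  2.34  0.49 -0.34] [ 1.03  0.88 -1.06  2.23  2.12  0.31  0.33]
38 1 0.5 0.8 err 0.03 margin 0.1 [ 1.    0.65 -1.09  2.46  2.34  0.49 -0.34] [ 0.97  0.84 -1.    2.27  2.34  0.4  -0.05]
38 1 0.5 0.4 err 0.03 margin 0.1 [ 1.    0.65 -1.09  2.46  2.34  0.49 -0.34] [ 0.97  0.84 -1.    2.27  2.34  0.4  -0.05]
38 1 0.5 0 err 0.03 margin 0.1 [ 1.    0.65 -1.09  2.46  2.34  0.49 -0.34] [ 0.97  0.84 -1.    2.27  2.34  0.4  -0.05]
38 1 0.5 -0.8 err 0.03 margin 0.1 [ 1.    0.65 -1.09  2.46  2.34  0.49 -0.34] [ 0.97  0.84 -1.    2.27  2.34  0.4  -0.05]
38 1 0.5 -0.4 err 0.03 margin 0.1 [ 1.    0.65 -1.09  2.46  2.34  0.49 -0.34] [ 0.97  0.84 -1.    2.27  2.34  0.4  -0.05]
38 -1 0.5 0.8 err 0.07 margin 0.08 [ 0.85  0.56 -0.84  2.47  2.69  0.4   2.43] [ 0.8   0.72 -0.71  2.28  2.95  0.3   2.43]
38 -1 0.5 0.4 err 0.07 margin 0.08 [ 0.85  0.56 -0.84  2.47  2.69  0.4   2.43] [ 0.8   0.72 -0.71  2.28  2.95  0.3   2.43]
38 -1 0.5 0 err 0.07 margin 0.08 [ 0.85  0.56 -0.84  2.47  2.69  0.4   2.43] [ 0.8   0.72 -0.71  2.28  2.95  0.3   2.43]
38 -1 0.5 -0.8 err 0.07 margin 0.08 [ 0.85  0.56 -0.84  2.47  2.69  0.4   2.43] [ 0.8   0.72 -0.71  2.28  2.95  0.3   2.43]
```

```bash
cat > plan.py <<'E'
from opt import *
qp,z=ori(0,38,1); pre,e,x,m=solve(C-95*z,qp,np.array([1,.65,-1.09,2.46,2.34,.49,-.34])); 
if __name__=='__main__':
  print(pre.round(3),e,m)
  s=manip.read_state()['joints']
  for via in ([-.3,.2,-.6,2.0,1.2,.6,-.2],[.2,.1,-.8,2.2,1.7,.5,-.2]):
    for a,b in((s,np.array(via)),(np.array(via),pre)):
      for u in np.linspace(0,1,9):
        X,T=fk(a+(b-a)*u,P); t=X[-1]+T.apply([0,0,17]); print(X[4].round(),X[-1].round(),t.round(),end='|\n')
    print()
E
python3 plan.py
```

```text
[ 0.975  0.694 -1.092  2.452  2.337  0.532 -0.331] 0.028493212320564402 0.10765128511848232
[250. 487. 687.] [314. 653. 248.] [314. 653. 231.]|
[276. 440. 704.] [372. 609. 266.] [374. 610. 249.]|
[294. 393. 720.] [424. 566. 287.] [427. 567. 271.]|
[305. 345. 736.] [469. 524. 312.] [474. 524. 295.]|
[308. 299. 750.] [507. 483. 338.] [513. 484. 322.]|
[304. 254. 763.] [537. 443. 367.] [545. 445. 352.]|
[294. 213. 774.] [560. 407. 397.] [569. 409. 383.]|
[277. 176. 784.] [574. 374. 427.] [585. 376. 414.]|
[256. 144. 792.] [581. 344. 456.] [593. 347. 444.]|
[256. 144. 792.] [581. 344. 456.] [593. 347. 444.]|
[293. 112. 765.] [615. 274. 406.] [627. 276. 394.]|
[322.  70. 738.] [635. 203. 360.] [647. 204. 347.]|
[342.  20. 712.] [643. 135. 316.] [654. 135. 304.]|
[352. -35. 687.] [638.  70. 277.] [649.  70. 264.]|
[351. -93. 662.] [623.  12. 242.] [633.  12. 229.]|
[ 338. -152.  638.] [599. -37. 214.] [610. -37. 200.]|
[ 314. -209.  615.] [570. -79. 192.] [580. -78. 178.]|
[ 278. -262.  593.] [ 536. -111.  177.] [ 546. -109.  163.]|

[250. 487. 687.] [314. 653. 248.] [314. 653. 231.]|
[294
[... 197 characters left out ...]
340.]|
[310. 151. 766.] [609. 295. 389.] [620. 295. 376.]|
[282. 102. 775.] [620. 239. 423.] [632. 239. 411.]|
[246.  65. 781.] [615. 192. 452.] [629. 193. 441.]|
[206.  40. 784.] [599. 156. 471.] [613. 156. 462.]|
[206.  40. 784.] [599. 156. 471.] [613. 156. 462.]|
[237.  13. 763.] [611. 113. 424.] [625. 113. 414.]|
[263. -19. 742.] [616.  71. 379.] [629.  71. 368.]|
[282. -55. 719.] [613.  32. 336.] [626.  31. 324.]|
[295. -94. 696.] [606.  -5. 296.] [617.  -5. 284.]|
[ 301. -136.  671.] [593. -38. 260.] [604. -38. 247.]|
[ 300. -178.  646.] [576. -67. 228.] [587. -66. 215.]|
[ 292. -221.  620.] [557. -91. 200.] [567. -90. 187.]|
[ 278. -262.  593.] [ 536. -111.  177.] [ 546. -109.  163.]|
```

Both routes are safe. I'll take the second one, then take a picture from near the ring.

Run:
```python
from plan import *
fingers.clamp(20)
manip.set_joints([.2,.1,-.8,2.2,1.7,.5,-.2]); manip.set_joints(list(pre)); 
a,d=shot('scene','s2'); cv2.imwrite('pics/s2c.png',cv2.resize(a[150:300,230:430,::-1],(800,600),interpolation=2))
s=manip.read_state(); print(s['time'],s['ee_pos'],s['joints'].round(3),s['finger_gap'],s['ft_force'], C-95*z)
```

```text
4.6083 [ 536.67965773 -110.29871926  177.75515202] [ 0.973  0.693 -1.093  2.451  2.337  0.532 -0.33 ] -0.15616174027670982 [ 0.20215938  0.10604225 -0.37444061] [ 535.80652091 -111.10676408  176.86102159]
```

View pics/s2c.png

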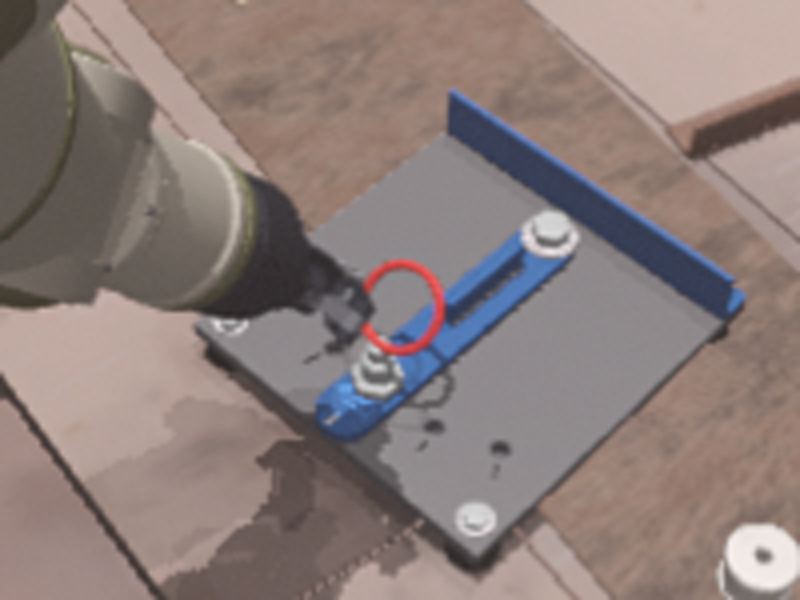

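The closed fingertips are at crop (365,305), in line with the ring centre at (405,308). I'll insert gently.

Run:
```python
from plan import *
print(manip.move_l(C-25*z,v=60,max_force=6), manip.read_state()['ee_pos'])
print(manip.move_l(C+8*z,v=30,max_force=5))
s=manip.read_state(); print(s['time'],s['ee_pos'],C+8*z,s['ft_force'],s['joints'].round(2))
a,d=shot('scene','s3'); cv2.imwrite('pics/s3c.png',cv2.resize(a[150:300,230:430,::-1],(800,600),interpolation=2))
```

```text
False [ 578.18125427 -104.1136784   121.98151955]
False
7.175 [ 598.30358061 -100.73272556   95.82821734] [ 598.35839824 -100.69100934   95.69591397] [ 0.1686838  -0.27609534  0.79443024] [ 0.84  0.91 -1.02  2.38  2.41  0.7  -0.32]
```

View pics/s3c.png

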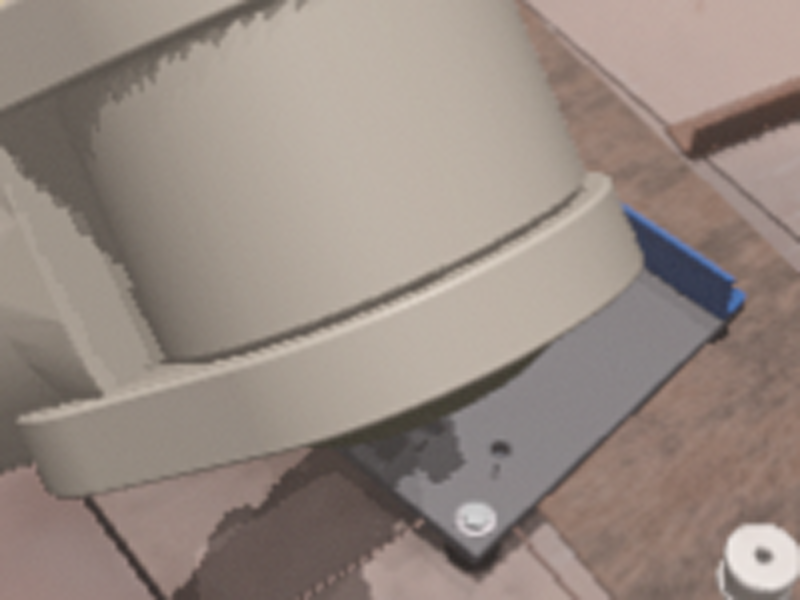

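The forearm hides the ring from this view, and inserting met no contact. I'll lift by force feel in small steps.

Run:
```python
from plan import *
f=np.array([np.cos(PSI),np.sin(PSI),0]); p=C+8*z; f0=manip.read_state()['ft_force']
def st(): s=manip.read_state(); print(round(s['time'],2),(s['ee_pos']-C).round(1),(s['ft_force']-f0).round(1)); return s
p=p+4*.707*(f+[0,0,1]); manip.move_l(p,v=40,max_force=8); st()
for i in range(8):
    p=p+[0,0,1.5]; manip.move_l(p,v=30); s=st()
    if (s['ft_force']-f0)[2]<-3.5: break
```

```text
7.47 [ 8.   1.2 -3. ] [-1.9 -0.8 -1.6]
7.72 [ 7.6  1.2 -1.9] [-0.4 -1.2 -0.3]
7.97 [ 7.6  1.3 -0.4] [-1.  -0.5 -0.5]
8.22 [7.7 1.3 1.1] [-0.8  0.1  0.2]
8.47 [7.7 1.2 2.6] [-0.5 -0.8  0.4]
8.72 [7.7 1.2 4.1] [-0.4 -0.6  0.1]
8.97 [7.7 1.2 5.6] [-0.6 -0.4  0.1]
9.22 [7.7 1.2 7.1] [-1.1 -0.4  0.5]
9.47 [7.7 1.3 8.6] [-0.3 -0.1  0. ]
```

Run:
```python
from plan import *
f=np.array([np.cos(PSI),np.sin(PSI),0]); f0=np.array([.17,-.28,.79])
def st(): s=manip.read_state(); print(round(s['time'],2),(s['ee_pos']-C).round(1),(s['ft_force']-f0).round(1)); return s
p=C+[7.7,1.25,8.6]
for i in range(7):
    p=p+1.2*(.6*f+[0,0,.8]); manip.move_l(p,v=30); s=st()
    if (s['ft_force']-f0)[2]<-3: break
```

```text
9.72 [8.  1.4 9.3] [-1.1  0.8 -2.3]
9.97 [8.2 1.4 9.8] [-2.3 -0.  -6.6]
```

Contact: about 6.6 N down on the tool, and the ring is hooked. I'll lift about 14 mm.

Run:
```python
from plan import *
f0=np.array([.17,-.28,.79])
def st(): s=manip.read_state(); print(round(s['time'],2),(s['ee_pos']-C).round(1),(s['ft_force']-f0).round(1)); return s
p=C+[8.4,1.45,10.1]
for i in range(5):
    p=p+[0,0,2.7]; r=manip.move_l(p,v=30,max_force=12); s=st()
    if r: print('stop'); break
print(s['joints'].round(3)); a,d=shot('top','t4'); cv2.imwrite('pics/t4c.png',cv2.resize(a[140:260,280:440,::-1],(800,600),interpolation=2))
```

```text
10.22 [ 7.9  1.5 12.6] [-4.6  0.5 -7.4]
10.47 [ 8.   1.4 15.4] [-4.4  0.5 -6.5]
10.72 [ 8.   1.3 18.2] [-5.  -0.2 -7.5]
10.97 [ 8.   1.4 21. ] [-5.4 -1.3 -8.2]
11.22 [ 8.   1.3 23.7] [-4.7 -0.5 -9.9]
[ 0.848  0.836 -1.022  2.357  2.352  0.621 -0.303]
```

View pics/t4c.png

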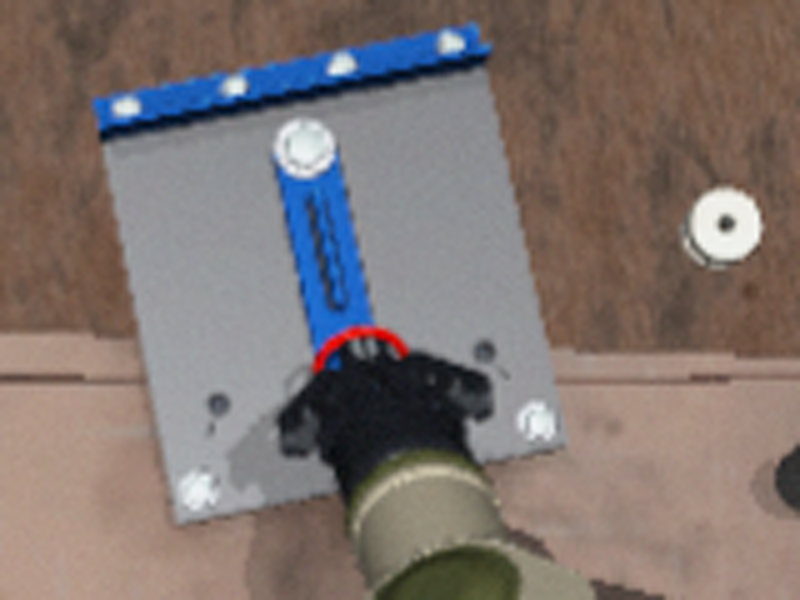

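The ring is hooked over the fingertips at crop (362,340) and the arm is still square. Next is a stepwise swing along the arc, stopping slightly short to check.

Run:
```python
from plan import *
f0=np.array([.17,-.28,.79]); p0=C+[8.4,1.45,23.6]
for yaw in np.linspace(0,.25,6)[1:]:
    q,_=ori(yaw/2,38,1); p=rotp(p0,yaw); r=manip.move_l(p,v=40,rot=q,max_force=12); s=manip.read_state()
    print(round(s['time'],2),yaw.round(3),r,(s['ee_pos']-p).round(1),(s['ft_force']-f0).round(1))
    if r: break
print(s['joints'].round(3)); a,d=shot('top','t5'); cv2.imwrite('pics/t5c.png',cv2.resize(a[140:260,280:440,::-1],(800,600),interpolation=2))
```

```text
11.6 0.05 False [-0.  -0.8  0.1] [-5.  -2.3 -9.2]
11.93 0.1 False [ 0.  -0.7  0.1] [-4.7 -2.  -9.6]
12.25 0.15 False [ 0.1 -0.8  0. ] [-5.4 -2.5 -9.1]
12.57 0.2 False [ 0.1 -0.9  0. ] [-5.9 -3.  -9.6]
12.9 0.25 False [ 0.2 -1.  -0. ] [ -4.9  -2.3 -10.1]
[ 0.927  0.826 -0.96   2.281  2.411  0.407 -0.154]
```

View pics/t5c.png

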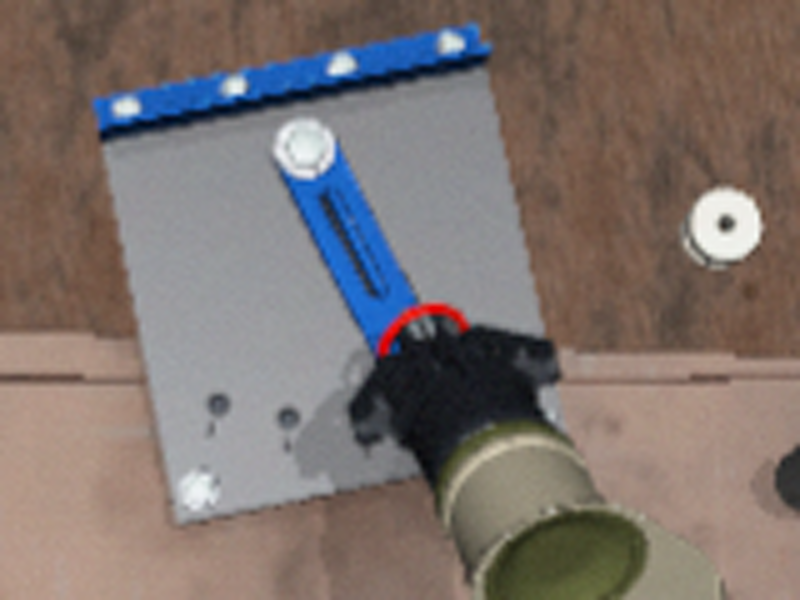

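```bash
cat > ang.py <<'E'
from h import *
def armang(d,a,n='top',lo=45,hi=110):
    P=cloud(n,d); a=a.astype(int); r,g,b=a[...,0],a[...,1],a[...,2]
    v=P-[741,-77.3,0]; rr=np.hypot(v[...,0],v[...,1]); m=(d>0)&(b>r+40)&(b>g+25)&(rr>lo)&(rr<hi)&(v[...,0]<-20)&(P[...,2]<72)
    return np.arctan2(-v[...,1],-v[...,0])[m].mean(), m.sum()
if __name__=='__main__':
  for n in('top','t4','t5'):
    z=np.load(f'pics/{n}.npz')
    print(n,[armang(z['d'],z['a'],lo=l,hi=h) for l,h in((45,110),(30,60),(60,90),(90,115))])
E
python3 ang.py
```

```text
top [(np.float64(0.1341670163273391), np.int64(270)), (np.float64(0.11061030460092305), np.int64(126)), (np.float64(0.13679373563670105), np.int64(121)), (np.float64(0.1434651472168301), np.int64(109))]
t4 [(np.float64(0.1372187772863626), np.int64(271)), (np.float64(0.11591874578961253), np.int64(123)), (np.float64(0.14313743397399298), np.int64(123)), (np.float64(0.14891563017018059), np.int64(107))]
t5 [(np.float64(0.4008445314763469), np.int64(265)), (np.float64(0.3730453653055331), np.int64(121)), (np.float64(0.39621852727572743), np.int64(119)), (np.float64(0.4101053030078438), np.int64(107))]
```

The arm has turned about 0.265 rad, essentially at the hole. I'll lower in steps and watch whether the pin follows into the hole.

Run:
```python
from plan import *
from ang import armang
f0=np.array([.17,-.28,.79]); p=rotp(C+[8.4,1.45,23.6],.25)
for dz in (3,6,8,11,15,18,21):
    manip.move_l(p-[0,0,dz],v=50); s=manip.read_state()
    print(round(s['time'],2),dz,(s['ee_pos']-p).round(1),(s['ft_force']-f0).round(1))
    if dz==8 and abs((s['ft_force']-f0)[2])<3: print('riding'); break
a,d=shot('top','t6'); print(armang(d,a))
P_=cloud('top',d); r,g,b=[a[...,i].astype(int) for i in range(3)]; m=(r>g+70)&(r>b+70)&(P_[...,2]>60)&(P_[...,0]>550)&(P_[...,0]<660)&(abs(P_[...,1]+140)<60); print('ring top z',m.sum(),np.percentile(P_[m][:,2],[50,90]))
```

```text
13.2 3 [ 0.1 -0.7 -3.1] [-5.  -2.9 -8.9]
13.45 6 [ 0.1 -0.8 -6.1] [-5.4 -2.1 -8.2]
13.7 8 [ 0.2 -0.7 -7.9] [-5.8 -3.4 -8. ]
13.95 11 [  0.2  -0.7 -10.9] [-6.6 -2.6 -7.5]
14.2 15 [  0.9  -0.2 -14.3] [-3.1 -1.5 -5.2]
14.45 18 [  1.3   0.5 -17. ] [ 0.1 -0.2 -0.2]
14.7 21 [  0.2   0.2 -21. ] [ 0.2 -0.1 -1. ]
(np.float64(0.40075119319548036), np.int64(263))
ring top z 45 [116.67743944 121.58102992]
```

The pin followed all the way and the load dropped to zero at the bottom, so it is home. I'll centre the finger in the ring and withdraw along its axis.

Run:
```python
from plan import *
from ang import armang
f0=np.array([.17,-.28,.79]); q,zz=ori(.125,38,1); c=rotp(C,.258)
def st(r): s=manip.read_state(); print(round(s['time'],2),r,(s['ee_pos']-c).round(1),(s['ft_force']-f0).round(1),s['joints'].round(2))
st(manip.move_l(c+6*zz,v=30,max_force=5))
st(manip.move_l(c-30*zz,v=40,max_force=5))
st(manip.move_l(c-85*zz,v=80,max_force=10))
q0=manip.read_state()['joints']; X,T=fk(q0,P)
v=np.array([.2,.1,-.8,2.2,1.7,.5,-.2])
print([fk(q0+(v-q0)*u,P)[0][-1].round() for u in np.linspace(0,1,5)])
manip.set_joints(list(v)); manip.dwell(.3)
a,d=shot('top','t7'); print(armang(d,a)); cv2.imwrite('pics/t7c.png',cv2.resize(a[140:260,280:440,::-1],(400,300),interpolation=2))
b,d2=shot('scene','s7'); cv2.imwrite('pics/s7c.png',np.hstack([cv2.resize(a[140:260,280:440,::-1],(400,300),interpolation=2),cv2.resize(b[150:300,230:430,::-1],(400,300),interpolation=2)]))
for n,A,D in(('top',a,d),('scene',b,d2)):
    P_=cloud(n,D); r,g,bb=[A[...,i].astype(int) for i in range(3)]; m=(r>g+70)&(r>bb+70)&(P_[...,2]>75)&(P_[...,0]>540)&(P_[...,0]<680)&(abs(P_[...,1]+140)<60)
    print(n,P_[m].mean(0).round(1),P_[m].max(0).round(1))
st(0)
```

```text
15.2 False [ 3.4  0.9 -5. ] [ 0.9 -0.1  0.2] [ 0.93  0.9  -0.97  2.3   2.46  0.47 -0.16]
16.25 False [-17.6  -5.3  23.6] [ 0.5  0.5 -0.4] [ 0.98  0.83 -0.98  2.32  2.44  0.42 -0.16]
17.08 False [-50.  -15.2  67. ] [-0.1  0.5 -0.7] [ 1.06  0.71 -1.01  2.35  2.42  0.31 -0.16]
[array([ 555., -154.,  169.]), array([599., -96., 226.]), array([627., -22., 299.]), array([629.,  65., 383.]), array([599., 156., 471.])]
(np.float64(0.39848816805317266), np.int64(266))
top [ 604.6 -138.7  103.4] [ 625.1 -110.5  127.5]
scene [ 606.5 -138.4  102.6] [ 630.2 -111.2  124.7]
19.08 0 [ -5.4 293.7 369.2] [-0.3  0.5 -0.8] [ 0.2  0.1 -0.8  2.2  1.7  0.5 -0.2]
```

View pics/s7c.png

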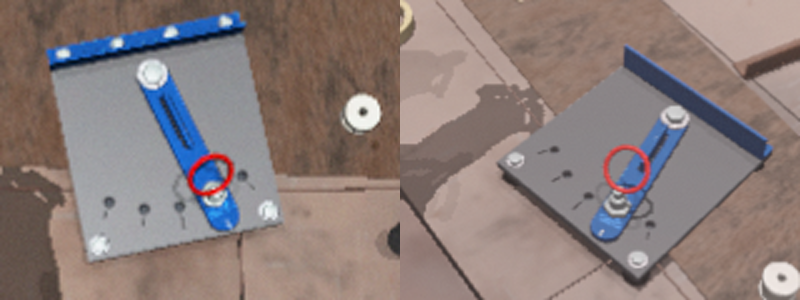

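The pin now sits in the next hole to the right: three holes are free on its left and one on its right. The ring centre is back at 103 mm, the same height as at the start, so the pin is fully down. The robot is clear of everything.

```bash
python3 -c "
from plant import manip
print(manip.close_job())"
```

```text
the job is handed in; nothing more can be done
None
```

The job is handed in: the swing arm is pinned one hole over on the pipe's side (the robot's right, about −0.262 rad), the pin is fully home, and the robot is clear.

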